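# Rebuild the hole punch and offer up its lever

## Task

Rebuild the heavy-duty hole punch on the desk: seat the die upright, fully down in the round pocket of the punch base, and then slip the collar over the die's pin until it lies flat on the die. Then pick up the lever at its balance point and finish while still holding it there: level and still, its head centred over the pivot fork and 2 to 3 cm clear above it, in line with the base, with the black handle pointing out over the pocket and touching nothing else, ready for a colleague to fit the pivot pin. Leave the calculator, bowl and bottle where they are.

Things in the scene. Friction and masses are not known exactly. Their poses are not given: they have to be found in the camera images.
- punch: Base of a heavy-duty office hole punch: grey painted plate 200 x 120 x 24 mm, fixed to the desk, anywhere on the left, turned up to 20 degrees. Origin: centre of its underside, on the desk; x runs lengthwise from the pocket end to the fork end (roughly away from the robot), z up. The round pocket lies 45 mm towards -x, the pivot fork 60 mm towards +x.
- punch_pocket (a point): Centre of the mouth of the round pocket in the plate's top face, 24 mm above the desk. The pocket is 48 mm across and 14 mm deep (its floor is 10 mm above the desk), with a 3 mm chamfer at the mouth.
- punch_fork (a point): Middle of the pivot fork at the height of its tops, 64 mm above the desk, 105 mm from the pocket along the base's x. The fork is two dark upright cheeks, each 12 mm thick, 44 mm long and standing 40 mm above the plate, either side of a gap 56 mm wide (across the base's y).
- die: Loose steel die, 0.25 kg, upright: a cylinder 44 mm in diameter, 34 mm tall, with a pin of 12 mm diameter rising 14 mm from the middle of its top. Origin: centre of its underside, z along the pin. Fully seated, its underside is 14 mm below the pocket's mouth and its shoulder 20 mm above the plate, so hold it by the upper half of the cylinder.
- collar: Loose plain steel ring, 80 g, 44 mm outer diameter, 12 mm thick, with a 16 mm hole, flat on the desk. Origin: centre of its underside, z along its axis. On the seated die its underside is 44 mm above the desk. Die and collar stand in the middle, one nearer to the robot than the other, either way round.
- lever: Cast steel lever lying at the right, 0.38 to 0.6 kg: heavy head 46 mm long x 44 wide x 36 tall, then a straight bar 14 wide, then a light black handle. Origin: centre of the head's underside; x along the bar to the handle, z up. The handle starts pointing towards the robot, within 20 degrees. It balances 60 mm from the origin along x: grip across the bar there, within 20 mm.
- lever_tip (a point): Middle of the end of the lever's handle, 230 mm along the lever's x from its origin and 18 mm above its underside. The bar spans 23 to 140 mm along x and is 18 mm tall (9 to 27 mm above the underside); the handle is 90 mm long, 30 wide, 36 tall.
- calculator: Grey desk calculator, 150 x 100 x 27 mm, beyond the work; leave alone. Origin: centre of its underside.
- bowl: Dark round bowl, 96 mm across, 50 mm tall, beyond the work; leave alone. Origin: centre of its underside.
- bottle: Small amber bottle with a red cap, 44 mm in diameter, 100 mm tall, beyond the work; leave alone. Origin: centre of its underside.
Things that resemble listed ones, but are neither listed nor needed, are in the scene too. Of the things that look like the die, the larger one is meant. There is more than one size of the collar; the job needs the larger.

How it is judged:
By the outcome, as a careful person would: the job done as asked, in the order asked, and still so for the second after the job is handed in, while the arm keeps its last pose, push and grip.
It also fails if it takes over 64 s, if anything falls off the work surface, if the arm or the gripper's body presses on something with over 40 N, if the wrist force passes 120 N, or if a joint passes its speed limit or range.

## Robot

A 6-joint arm with a two-finger parallel gripper is mounted at the origin on the work surface. World frame = base frame: x ahead of the robot, y to its left, z up, the work surface at z = 0. Lengths are in mm, angles in rad, forces in N, time in s.
With the tool pointing down it reaches from about 275 to 1000 mm from the base axis. Payload 8.4 kg.
Tool frame: the origin (TCP) lies on the centre line of the jaws, within the pads' length; the fingertips stand r.tip_reach ahead of it and the grasp point (between the pads) lies 11 mm behind it (r.tip_reach is the distance from the TCP to the fingertips, in mm); z points along the fingers, y is the line along which they close (so a half turn about z gives the same grasp; the last joint's range is limited). The gripper opens to 85 mm and grips with 20 to 120 N. Pads are 22 mm wide; open, the fingers measure 114 mm over their backs; the gripper's body (76 mm by 85 mm) begins 54 mm behind the grasp point. The pads swing forward as they close: fully open they stand 13 mm farther back than shut.
Start: joints at [1.222, 0.353, 1.633, -0, 1.155, -0.002], TCP at [212.43, 587.794, 239.281] pointing down, gripper open.
Joint ranges: [-2.63, 2.63], [-0.92, 2.1], [0.06, 2.66], [-1.3, 4.44], [0, 2.69], [-3.02, 3.02]. Speed limits (rad/s): [2.22, 2.22, 2.79, 3.14, 3.14, 3.14].

## Interface

Orientations are given as [roll, pitch, yaw] about the fixed x, y, z axes, in that order (R = Rz(yaw) Ry(pitch) Rx(roll)).
In Python, from rig import r gives the robot as it stands.
- The arm moves only by the tool carry_out, never from a script. Its argument "targets" is a list of rows, each an object with "dp": the shift along the tool's x, y, z in mm, a list of three; "yaw": the turn about the tool's z in degrees. A call has 1 to 12 rows; each row is the pose to reach, as a shift and turn from the pose commanded when the call began, along the tool's axes at that moment; what a row does not reach only later rows make up. A row lasts 1/8 s, in which the tool goes at most 62.5 mm and 10.7 degrees, less where a joint would pass 70% of its speed; a pose out of reach is approached as far as the arm can. A call with a gripper value outside its range is refused whole. "fingers" is the opening, from -1 (shut) to 1 (fully open), so that 0 is half open, set as the call begins (left out, the last holds). The fingers move at their own pace and stop on an object; "grip_force" is the grip in N (left out, the last holds). Time passes only in rows, so rows that repeat a pose let the fingers close. It gives the time, the measured TCP pose, the force, the opening and the grip force at its end, in the units of the state.
- r.sense(): the state, without advancing time (a new reading comes with each control period).
- r.grab_frame(name): name is "side" or "top"; returns the picture (384x512x3 uint8, red, green, blue); there is no depth.
- r.get_calibration(name): a dict with "fx", "fy", "cx", "cy" (pixels), "rvec" (rotation vector, rad) and "tvec" (3), from world to camera coordinates, as OpenCV has them. Camera axes: x right, y down, z forward; pixel columns grow to the right and rows downward; lengths in mm; the calibration is good to about 2 mm. A picture is of the moment at which its call begins. get_calibration takes no time and is no camera call.
- r.sign_off(): hands the job in; it is judged then, once.
The state is a dict: "clock": time; "qpos": joint angles; "qvel": joint speeds; "joint_efforts": joint torques, N m; "eef_pos": TCP position; "tcp_rot": TCP orientation; "contact_force": force on the tool from outside, world axes, zero at the start; "wrist_torque": the same for the moment, N m; "opening": opening from 0.0 (shut) to 1.0 (fully open); "grasp_force": force on a finger pad.
Only numpy, scipy, OpenCV 4.12 (cv2) and the standard library are available. Lean on these libraries where they do the work, as an engineer would, in place of code of your own. Each camera call takes 0.05 s, during which the arm holds its last target. There are 200 camera calls.

## Working session

There is one attempt and no reset: what is moved stays moved. The work goes in short steps, Python scripts to look and compute and a tool call to move; the robot and the scene stay as the last step left them, time stands still between calls to the robot, and variables do not carry over. Pictures are saved under pics/ and viewed, at most 10 in all, crops included, and the job is handed in when it is done.

Besides the shell and the picture viewer there is one more tool, called as a command line: name --argument value ..., lists and objects as JSON in quotes. carry_out: Moves the arm, as the interface text tells. Its arguments: {"type":"object","properties":{"targets":{"type":"array","items":{"type":"object","properties":{"dp":{"type":"array","items":{"type":"number"}},"yaw":{"type":"number"}}}},"fingers":{"type":"number"},"grip_force":{"type":"number"}},"required":["targets"]}

```bash
mkdir -p pics; python3 - <<'E'
from rig import r
import cv2
for n in("top","side"):
    im=r.grab_frame(n); cv2.imwrite(f"pics/{n}0.png",cv2.cvtColor(im,cv2.COLOR_RGB2BGR)); print(r.get_calibration(n))
print(r.sense(), r.tip_reach)
E
```

```text
{'fx': 357.26292584858237, 'fy': 357.26292584858237, 'cx': 253.18715049225116, 'cy': 194.59794686842108, 'rvec': array([ 2.12291862, -2.15557257,  0.25254101]), 'tvec': array([-49.25238494, 609.79383377, 756.71270292])}
{'fx': 445.9773824652844, 'fy': 445.9773824652844, 'cx': 252.55200571065177, 'cy': 191.66718591982288, 'rvec': array([ 2.24236743, -0.69574674,  0.28819699]), 'tvec': array([-495.1847883 ,  283.11600591,  793.80219015])}
{'clock': 0.1, 'qpos': array([ 1.22157031e+00,  3.53597005e-01,  1.63404876e+00, -4.54339012e-05,
        1.15519112e+00, -2.43076481e-03]), 'qvel': array([ 1.04735056e-03, -1.74698780e-03, -1.78146449e-03,  9.07580117e-05,
       -3.85249846e-04, -1.00980900e-03]), 'joint_efforts': array([ 1.59541737e-04, -6.06361985e+01, -3.42822897e+01, -2.49984362e-05,
        3.99434750e-03, -4.96746725e-05]), 'eef_pos': array([212.31969307, 587.39609715, 238.63013663]), 'tcp_rot': array([-3.14034832e+00,  3.85187840e-05,  2.79481579e+00]), 'contact_force': array([ 0.63150505,  0.61629937, -0.0185536 ]), 'wrist_torque': array([0.00228273, 0.01232231, 0.01773506]), 'grasp_force': 0.0, 'opening': 1.0001980651843434} 8.0
```

View pics/top0.png

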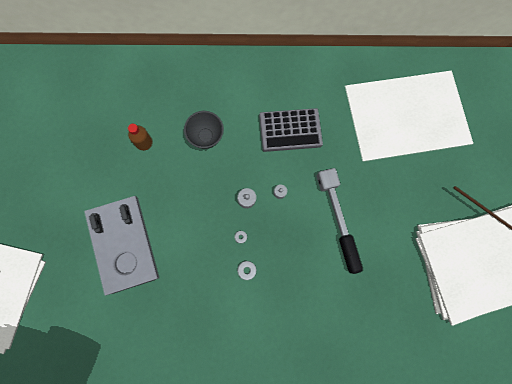

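View pics/side0.png

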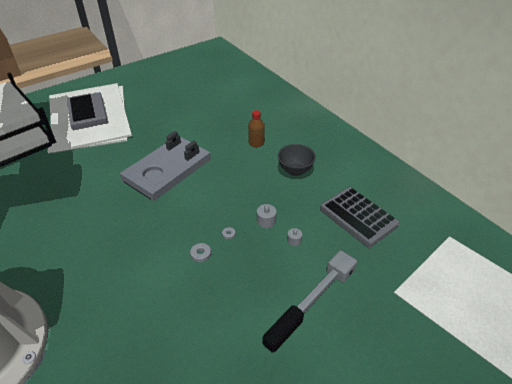

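The picture shows two die-like parts in the top view: a large one at (246,197) and a small one at (280,190). There are two rings: a large one at (247,270) and a small one at (241,237). The larger of each fits the description. The base has its pocket at (126,263) and its fork at about (111,218). The lever head is at (328,179) and its handle end at about (354,270). I'll confirm with one enlarged crop while measuring.

```bash
cat > h.py <<'E'
import numpy as np, cv2
from rig import r
def cal(n):
    c=r.get_calibration(n); K=np.array([[c['fx'],0,c['cx']],[0,c['fy'],c['cy']],[0,0,1.]])
    return K,cv2.Rodrigues(c['rvec'])[0],np.asarray(c['tvec']).reshape(3)
def ray(n,uv):
    K,R,t=cal(n); return -R.T@t, R.T@np.linalg.inv(K)@np.array([uv[0],uv[1],1.])
def plane(n,uv,z):
    o,d=ray(n,uv); return (o+d*(z-o[2])/d[2])[:2]
def proj(n,P):
    K,R,t=cal(n); return cv2.projectPoints(np.float64(P).reshape(-1,3),cv2.Rodrigues(R)[0],t,K,None)[0][:,0]
def grab(n,name=None):
    im=r.grab_frame(n)
    if name: cv2.imwrite(f"pics/{name}.png",cv2.cvtColor(im,cv2.COLOR_RGB2BGR))
    return im
def nongreen(im):
    h=cv2.cvtColor(im,cv2.COLOR_RGB2HSV); return ((h[...,0]<50)|(h[...,0]>95)|(h[...,1]<70)).astype(np.uint8)
E
python3 - <<'E'
from h import *
T=cv2.imread("pics/top0.png");S=cv2.imread("pics/side0.png")
a=cv2.resize(T[165:305,80:290],None,fx=3.0,fy=3.0,interpolation=3)[:,:]
a=cv2.resize(T[170:300,75:295],(660,390),interpolation=3); 
b=cv2.resize(S[120:280,110:320],(262,200),interpolation=3)
b=cv2.resize(S[195:265,185:310],(357,200),interpolation=3)
c=np.zeros((590,660,3),np.uint8);c[:390]=a;c[390:,:357]=b;cv2.imwrite("pics/crop.png",c)
for n,I in(("top",T),("side",S)):
    m=nongreen(I[...,::-1].copy()); k,l,s,ce=cv2.connectedComponentsWithStats(m)
    for i in range(1,k):
        if 60<s[i,4]<8000: print(n,s[i],ce[i].round(1),plane(n,ce[i],15).round(0))
E
```

```text
top [ 259  108   64   44 2381] [290.2 129.5] [ 784. -157.]
top [ 184  111   40   38 1189] [203.4 129.2] [785.  60.]
top [127 123  26  28 474] [139.2 136.7] [766. 217.]
top [ 316  168   46  106 1295] [339.7 218.6] [ 557. -268.]
top [273 184  15  15 163] [280.1 191.1] [ 626. -126.]
top [237 188  20  21 315] [246.4 197.6] [611. -44.]
top [  84  196   75  100 4934] [120.8 245. ] [502. 248.]
top [234 231  13  12 117] [240.2 236.5] [517. -28.]
top [   0  244   46  110 2979] [ 15.7 288.3] [410. 475.]
top [237 261  20  19 265] [246.4 270.1] [440. -41.]
side [248 110  17  38 518] [255.9 129.9] [779. 246.]
side [ 120  131   91   70 3174] [165.1 166.4] [499. 248.]
side [278 144  38  32 921] [296.  158.5] [792.  83.]
side [ 320  187   80   62 2404] [359.  216.6] [ 780. -159.]
side [257 204  20  24 414] [266.1 215.5] [611. -38.]
side [222 227  14  13 139] [228.4 232.8] [513. -33.]
side [287 228  15  18 230] [294.2 236.6] [ 624. -123.]
side [190 243  21  19 320] [200.2 252. ] [436. -45.]
side [ 263  250   94  102 1957] [310.3 298.9] [ 553. -263.]
side [   0  281   51  103 3914] [ 20.3 335.3] [ 78. -27.]
```

View pics/crop.png

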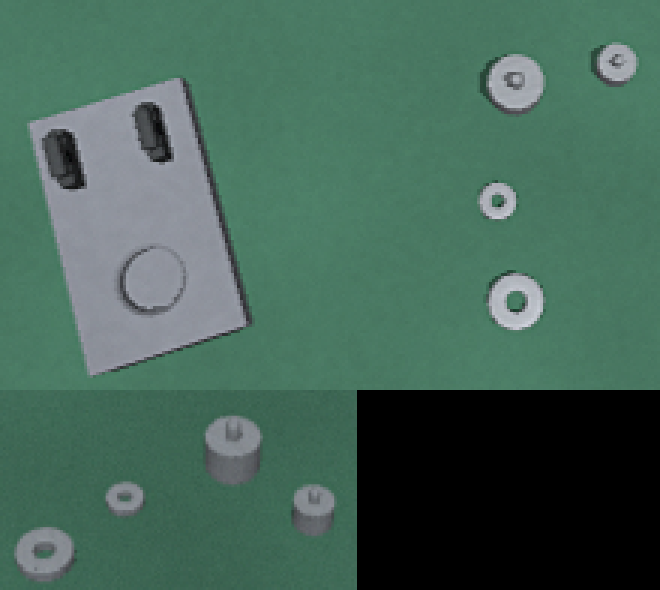

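Confirmed: the large die with pin is at top (246,197) and side (266,215). The large ring is at top (247,270) and side (200,252). The small twins at (280,190) and (241,237) are decoys.

```bash
python3 - <<'E'
from h import *
I={n:cv2.imread(f"pics/{n}0.png")[...,::-1].copy() for n in("top","side")}
def comp(n,uv):
    k,l=cv2.connectedComponents(nongreen(I[n])); return (l==l[uv[1],uv[0]]).astype(np.uint8)
def cen(m): 
    M=cv2.moments(m,True); return np.array([M['m10'],M['m01']])/M['m00']
for nm,z,uv in(("die",18,dict(top=(240,200),side=(266,220))),("collar",6,dict(top=(241,270),side=(193,252)))):
    for n in uv: print(nm,n,plane(n,cen(comp(n,uv[n])),z).round(1))
for nm,z,uv,mx in(("plate",24,dict(top=(120,240),side=(165,175)),1),("lever",18,dict(top=(328,178),side=(342,262)),0)):
    for n in uv:
        m=comp(n,uv[n])
        if mx:
            g=cv2.cvtColor(I[n],cv2.COLOR_RGB2GRAY); print(np.percentile(g[m>0],[5,20,50,80]))
            m=m&(g>np.percentile(g[m>0],50)*0.87).astype(np.uint8)
        c=max(cv2.findContours(m,0,1)[0],key=cv2.contourArea)[:,0]
        P=np.float32([plane(n,p,z) for p in c]); R=cv2.minAreaRect(P)
        print(nm,n,np.round(R[0],1),np.round(R[1],1),round(R[2],1)); print(cv2.boxPoints(R).round(0).tolist())
# lever: handle dark & head/bar
for n,uv in dict(top=(328,178),side=(342,262)).items():
    m=comp(n,uv);g=cv2.cvtColor(I[n],cv2.COLOR_RGB2GRAY)
    ys,xs=np.nonzero(m); P=np.array([plane(n,(x,y),18) for x,y in zip(xs,ys)]); d=g[ys,xs]<60
    h=P[d].mean(0); 
    print(n,"handle",h.round(1), "metal", P[~d].mean(0).round(1))
    for z in (18,):
        u=np.array([-(h-P[~d].mean(0))])
        ax=(h-P[~d].mean(0));ax/=np.linalg.norm(ax);pn=np.array([-ax[1],ax[0]])
        s=(P-h)@ax; w=(P-h)@pn
        for a in range(-210,60,15):
            q=(s>=a)&(s<a+15)
            if q.any(): print(a,w[q].min().round(1),w[q].max().round(1),g[ys,xs][q].mean().round(0),end=' | ')
        print(s.min(),s.max())
E
```

```text
die top [610. -44.]
die side [609.1 -39.9]
collar top [439.5 -41.7]
collar side [439.3 -37.8]
[ 57. 138. 147. 150.]
plate top [504.9 248.1] [199.6 119.7] 16.9
[[392.0, 277.0], [427.0, 162.0], [618.0, 220.0], [583.0, 334.0]]
[ 40.  76. 121. 124.]
plate side [504.5 252.3] [200.4 120.1] 17.0
[[391.0, 281.0], [426.0, 166.0], [618.0, 224.0], [583.0, 339.0]]
lever top [ 554. -270.] [256.1  52.3] 14.7
[[423.0, -277.0], [437.0, -328.0], [685.0, -263.0], [671.0, -212.0]]
lever side [ 556.2 -261.7] [267.2  52.9] 12.9
[[420.0, -266.0], [432.0, -317.0], [692.0, -258.0], [681.0, -206.0]]
top handle [ 481.3 -284.2] metal [ 616.  -253.4]
-210 -23.2 23.8 137.0 | -195 -27.0 25.0 144.0 | -180 -26.7 24.8 143.0 | -165 -26.4 25.8 126.0 | -150 -10.0 8.3 134.0 | -135 -9.5 7.9 136.0 | -120 -9.5 8.5 139.0 | -105 -9.3 8.7 140.0 | -90 -9.3 8.8 140.0 | -75 -9.2 9.4 141.0 | -60 -8.9 9.2 144.0 | -45 -15.7 14.4 82.0 | -30 -15.4 16.3 26.0 | -15 -15.7 17.8 28.0 | 0 -15.8 17.3 28.0 | 15 -15.6 17.8 29.0 | 30 -15.3 17.6 29.0 | 45 -14.0 15.6 25.0 | -202.11021449383063 54.17840068625247Traceback (most recent call last):
  File "<stdin>", line 21, in <module>
  File "h.py", line 9, in plane
    o,d=ray(n,uv); return (o+d*(z-o[2])/d[2])[:2]
        ~~~^^^^^^
  File "h.py", line 7, in ray
    K,R,t=cal(n); return -R.T@t, R.T@np.linalg.inv(K)@np.array([uv[0],uv[1],1.])
          ~~~^^^
  File "h.py", line 4, in cal
    c=r.get_calibration(n); K=np.array([[c['fx'],0,c['cx']],[0,c['fy'],c['cy']],[0,0,1.]])
ValueError: time passes only in moves, steps and waits
```

```bash
cat >> h.py <<'E'
from scipy.spatial.transform import Rotation as Ro
def go(x,y,z,yawdeg):
    s=r.sense(); R=Ro.from_euler('xyz',s['tcp_rot']).as_matrix()
    dp=R.T@(np.array([x,y,z])-s['eef_pos']); a=np.degrees(s['tcp_rot'][2])
    print("dp",dp.round(1),"yaw",round(-((yawdeg-a+180)%360-180),1),"len",np.linalg.norm(dp).round(0),"t",s['clock'])
E
python3 - <<'E'
from h import *
go(609.5,-42,130,107)
E
```

```text
dp [-587.4 -456.8  109.2] yaw 53.1 len 752.0 t 0.1
```

carry_out --targets '[{"dp":[-587.4,-456.8,109],"yaw":53},{"dp":[-587.4,-456.8,109],"yaw":53},{"dp":[-587.4,-456.8,109],"yaw":53},{"dp":[-587.4,-456.8,109],"yaw":53},{"dp":[-587.4,-456.8,109],"yaw":53},{"dp":[-587.4,-456.8,109],"yaw":53},{"dp":[-587.4,-456.8,109],"yaw":53},{"dp":[-587.4,-456.8,109],"yaw":53},{"dp":[-587.4,-456.8,109],"yaw":53},{"dp":[-587.4,-456.8,109],"yaw":53},{"dp":[-587.4,-456.8,109],"yaw":53},{"dp":[-587.4,-456.8,109],"yaw":53}]' --fingers 0.6

```text
clock: 1.6
eef_pos: [609.2, -41.7, 130.0]
tcp_rot: [-3.141, -0.0, 1.87]
contact_force: [1.2, 0.8, 0.3]
opening: 0.797
grasp_force: 0.0
```

```bash
sed -i 's/^def cal/import functools\n@functools.lru_cache\ndef cal/' h.py; python3 - <<'E'
from h import *
s=r.sense();print(s['eef_pos'],s['tcp_rot'],s['opening'],r.tip_reach); go(609.5,-42,130,107)
E
```

```text
[609.22278938 -41.67924388 130.03788945] [-3.14137443e+00 -2.11462548e-04  1.86952163e+00] 0.7968408979162214 8.0
dp [-0.4  0.2  0. ] yaw 0.1 len 0.0 t 1.6
```

carry_out --targets '[{"dp":[0,0,55]},{"dp":[0,0,95]},{"dp":[0,0,107]},{"dp":[0,0,107]}]'

```text
schema error: expected keys dp, yaw
```

carry_out --targets '[{"dp":[0,0,0]},{"dp":[0,0,0]},{"dp":[0,0,0]},{"dp":[0,0,0]},{"dp":[0,0,0]},{"dp":[0,0,0]}]' --fingers -1 --grip_force 50

```text
schema error: expected keys dp, yaw
```

```bash
python3 - <<'E'
from h import *
S=grab("side"); T=grab("top")
a=cv2.resize(S[160:240,220:320],(500,400),interpolation=3);b=cv2.resize(T[170:225,222:272],(290,319),interpolation=3)
c=np.zeros((400,790,3),np.uint8);c[:,:500]=a;c[:319,500:]=b
cv2.imwrite("pics/g1.png",c[...,::-1])
E
```

```text
(no output)
```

View pics/g1.png

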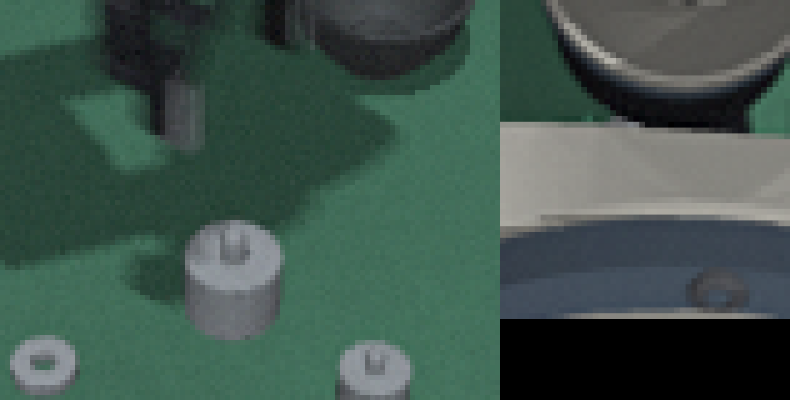

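The moves were refused because each row needs both keys. The picture shows the die untouched at crop (232,280), with the finger hanging above it at (185,120).

carry_out --targets '[{"dp":[0,0,55],"yaw":0},{"dp":[0,0,95],"yaw":0},{"dp":[0,0,107],"yaw":0},{"dp":[0,0,107],"yaw":0}]'

```text
clock: 2.2
eef_pos: [608.3, -39.4, 23.4]
tcp_rot: [-3.141, -0.0, 1.87]
contact_force: [0.6, -0.7, 0.3]
opening: 0.798
grasp_force: 0.0
```

carry_out --targets '[{"dp":[0,0,0],"yaw":0},{"dp":[0,0,0],"yaw":0},{"dp":[0,0,0],"yaw":0},{"dp":[0,0,0],"yaw":0},{"dp":[0,0,0],"yaw":0},{"dp":[0,0,0],"yaw":0}]' --fingers -1 --grip_force 50

```text
clock: 2.95
eef_pos: [609.7, -39.7, 25.6]
tcp_rot: [3.139, 0.001, 1.87]
contact_force: [-0.9, 0.1, 5.5]
opening: 0.49
grasp_force: 50.6
```

carry_out --targets '[{"dp":[0,0,-40],"yaw":0},{"dp":[0,0,-80],"yaw":0},{"dp":[0,0,-80],"yaw":0},{"dp":[0,0,-80],"yaw":0}]'

```text
clock: 3.45
eef_pos: [608.2, -39.7, 103.7]
tcp_rot: [3.141, 0.0, 1.87]
contact_force: [-0.8, -0.4, -3.0]
opening: 0.491
grasp_force: 52.4
```

```bash
python3 - <<'E'
from h import *
S=grab("side","s1")
a=cv2.resize(S[140:240,210:330],(720,600),interpolation=3)
cv2.imwrite("pics/g2.png",a[...,::-1])
s=r.sense();print(s['eef_pos'],s['opening'],r.tip_reach)
for h in(48,34,0): print(h,proj("side",[609.5,-42,80+h]))
go(461.6,237.1,115,106.9)
E
```

```text
[607.71413032 -39.65179137 102.90973971] 0.49410093423850376 8.0
48 [[267.50366208 179.53878093]]
34 [[267.40402135 184.50175419]]
0 [[267.1703662  196.13980898]]
dp [307.5 -58.1 -11.9] yaw 0.2 len 313.0 t 3.5
```

View pics/g2.png

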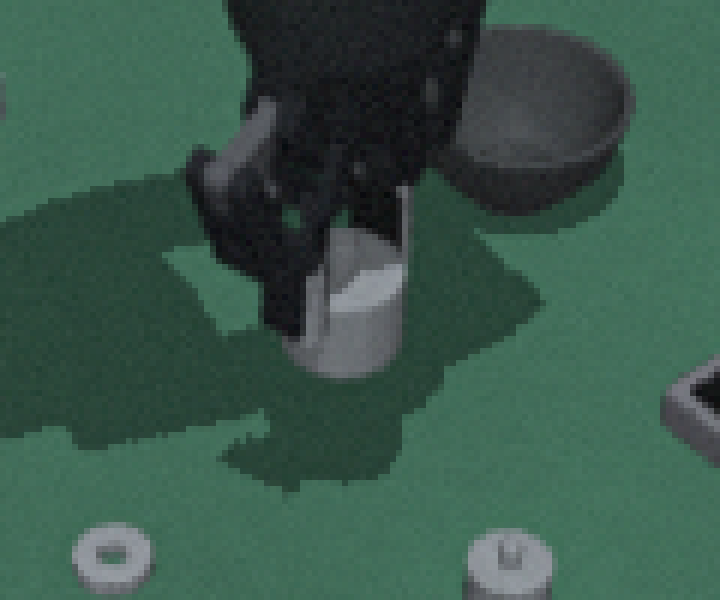

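The die is held squarely, with its body at crop (344,310) and the tips on the upper half of the cylinder. Next I carry it over the pocket.

```bash
python3 - <<'E'
from h import *
go(461,239.4,103,106.9)
E
```

```text
dp [ 3.099e+02 -5.800e+01  1.000e-01] yaw 0.2 len 315.0 t 3.5
```

carry_out --targets '[{"dp":[60,-11,0],"yaw":0},{"dp":[120,-22,0],"yaw":0},{"dp":[180,-34,0],"yaw":0},{"dp":[240,-45,0],"yaw":0},{"dp":[290,-54,0],"yaw":0},{"dp":[310,-58,0],"yaw":0.2},{"dp":[310,-58,15],"yaw":0.2},{"dp":[310,-58,30],"yaw":0.2},{"dp":[310,-58,30],"yaw":0.2},{"dp":[310,-58,30],"yaw":0.2},{"dp":[310,-58,30],"yaw":0.2}]'

```text
clock: 4.88
eef_pos: [462.3, 239.2, 73.9]
tcp_rot: [3.141, -0.0, 1.866]
contact_force: [-0.2, -0.4, -2.4]
opening: 0.486
grasp_force: 52.3
```

```bash
python3 - <<'E'
from h import *
S=grab("side");T=grab("top")
c=np.zeros((500,800,3),np.uint8);c[:500,:550]=cv2.resize(S[110:210,110:220],(550,500),interpolation=3);c[:300,550:]=cv2.resize(T[200:300,80:163],(250,300),interpolation=3)
cv2.imwrite("pics/g3.png",c[...,::-1])
s=r.sense();print(s['eef_pos'],s['tcp_rot'],s['qvel'].round(4))
print(proj("side",[[461.4,239.2,24]]))
go(461,239.4,73,106.9)
E
```

```text
[462.20520415 239.34273912  73.99061305] [ 3.14076998e+00 -1.28422467e-04  1.86584489e+00] [ 0.0016 -0.0018  0.0022 -0.0002 -0.0013 -0.    ]
[[152.38381961 171.2939825 ]]
dp [ 0.4 -1.1  1. ] yaw 0.0 len 2.0 t 4.975
```

View pics/g3.png

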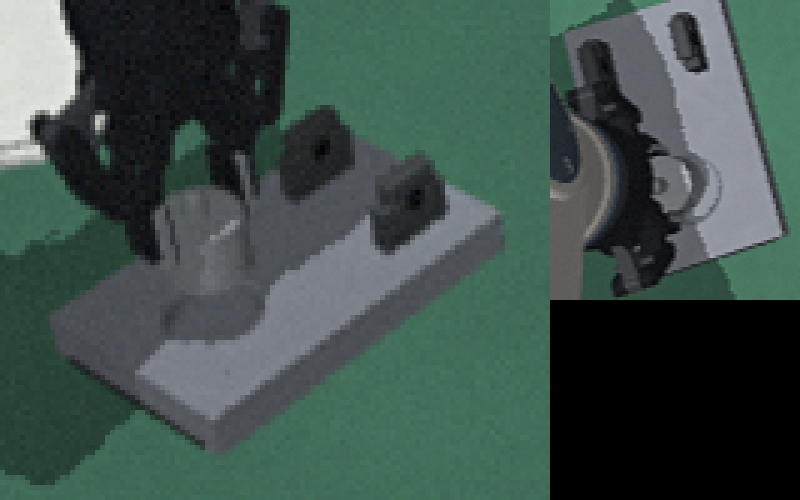

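The die hangs over the pocket: die base at crop (205,290), pocket mouth at (213,310). Lowering now.

carry_out --targets '[{"dp":[0.4,-1,10],"yaw":0},{"dp":[0.4,-1,20],"yaw":0},{"dp":[0.4,-1,25],"yaw":0},{"dp":[0.4,-1,30],"yaw":0},{"dp":[0.4,-1,34],"yaw":0},{"dp":[0.4,-1,37],"yaw":0},{"dp":[0.4,-1,37],"yaw":0}]'

```text
clock: 5.85
eef_pos: [460.6, 239.5, 36.4]
tcp_rot: [-3.141, 0.0, 1.866]
contact_force: [-0.2, -0.8, -2.7]
opening: 0.489
grasp_force: 52.4
```

carry_out --targets '[{"dp":[0,0,1],"yaw":0},{"dp":[0,0,2],"yaw":0},{"dp":[0,0,2.5],"yaw":0},{"dp":[0,0,2.5],"yaw":0}]'

```text
clock: 6.35
eef_pos: [460.9, 239.6, 35.5]
tcp_rot: [3.141, -0.0, 1.866]
contact_force: [-5.3, -2.2, 17.1]
opening: 0.494
grasp_force: 54.4
```

carry_out --targets '[{"dp":[0,0,-1],"yaw":0},{"dp":[0,0,-1],"yaw":0},{"dp":[0,0,-1],"yaw":0},{"dp":[0,0,-1],"yaw":0}]' --fingers 0.5

```text
clock: 6.85
eef_pos: [460.7, 239.5, 35.0]
tcp_rot: [-3.141, 0.0, 1.866]
contact_force: [-0.5, -0.3, 0.3]
opening: 0.747
grasp_force: 0.0
```

carry_out --targets '[{"dp":[0,0,-40],"yaw":0},{"dp":[0,0,-90],"yaw":0},{"dp":[0,0,-90],"yaw":0}]'

```text
clock: 7.22
eef_pos: [463.0, 240.7, 128.4]
tcp_rot: [3.135, -0.001, 1.866]
contact_force: [0.0, 0.3, -0.5]
opening: 0.749
grasp_force: 0.0
```

```bash
python3 - <<'E'
from h import *
go(439.4,-39.8,110,106.9)
E
```

```text
dp [-261.5 -104.4   17.4] yaw 0.0 len 282.0 t 7.225
```

carry_out --targets '[{"dp":[-56,-22,4],"yaw":0},{"dp":[-112,-45,8],"yaw":0},{"dp":[-168,-67,12],"yaw":0},{"dp":[-224,-90,16],"yaw":0},{"dp":[-261.5,-104.4,17.4],"yaw":0},{"dp":[-261.5,-104.4,17.4],"yaw":0},{"dp":[-261.5,-104.4,17.4],"yaw":0},{"dp":[-261.5,-104.4,17.4],"yaw":0}]'

```text
clock: 8.22
eef_pos: [436.9, -40.1, 107.4]
tcp_rot: [-3.141, -0.0, 1.868]
contact_force: [-0.2, -0.3, 0.3]
opening: 0.748
grasp_force: 0.0
```

```bash
python3 - <<'E'
from h import *
S=grab("side","s2");T=grab("top","t2")
c=np.zeros((600,800,3),np.uint8);c[:400,:480]=cv2.resize(S[130:210,110:206],(480,400),interpolation=3);c[:480,480:]=cv2.resize(T[230:290,100:140],(320,480),interpolation=3)
cv2.imwrite("pics/g4.png",c[...,::-1])
s=r.sense();print(s['eef_pos'],s['tcp_rot'])
for n in("side","top"): print(n,proj(n,[[461.4,237,44],[461.4,237,58]]).round(1).tolist())
go(439.4,-39.8,110,106.9)
E
```

```text
[437.04477806 -40.13245444 107.57946064] [-3.14150860e+00 -9.98173367e-05  1.86792987e+00]
side [[151.4, 165.6], [150.5, 161.2]]
top [[120.9, 262.8], [118.8, 262.8]]
dp [-0.4  2.3 -2.4] yaw 0.1 len 3.0 t 8.325
```

View pics/g4.png

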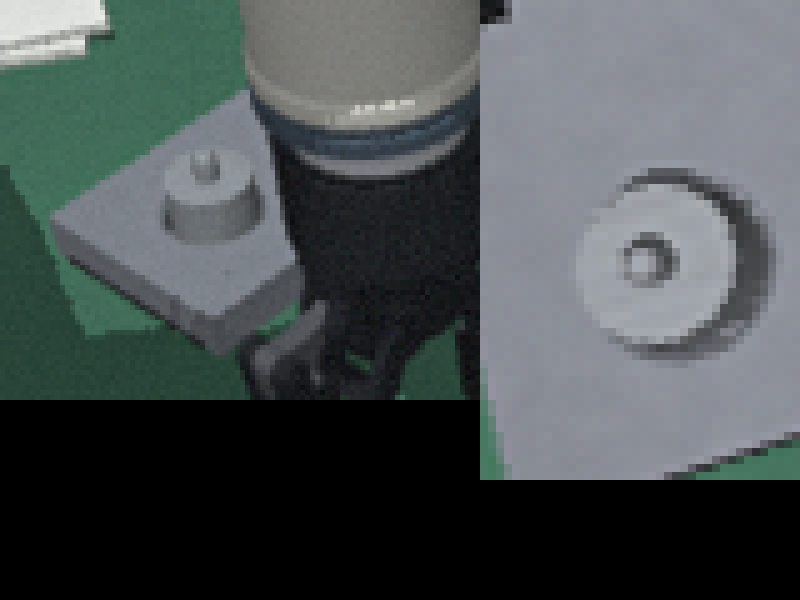

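The die sits upright in the pocket: shoulder centre at about (656,264) in the right-hand crop, pin at (641,265). Next I measure the die-to-collar shift to sub-pixel accuracy in the same camera.

```bash
python3 - <<'E'
from h import *
def blob(n,f,box,thr,z,pick):
    g=cv2.cvtColor(cv2.imread(f"pics/{f}.png"),cv2.COLOR_BGR2GRAY); x0,y0,x1,y1=box
    g=cv2.resize(g[y0:y1,x0:x1],None,fx=8,fy=8,interpolation=cv2.INTER_CUBIC)
    m=(g>thr).astype(np.uint8); cs=cv2.findContours(m,cv2.RETR_CCOMP,1)[0]
    for c in cs:
        a=cv2.contourArea(c)/64
        if a>5:
            e=cv2.fitEllipse(c); uv=(np.array(e[0])+.5)/8-.5+[x0,y0]
            P=plane(n,uv,z); print(f,thr,"area",round(a),"uv",uv.round(2),"ax",np.round(np.array(e[1])/8,1),"P",P.round(1))
print("die");[blob("top","t2",(108,248,134,276),t,44,0) for t in(160,168,175)]
print("collar");[blob("top","top0",(232,256,262,284),t,12,0) for t in(120,140,160)]
E
```

```text
die
t2 160 area 255 uv [121.59 262.86] ax [17.2 19.3] P [461.4 235.4]
t2 160 area 5 uv [116.64 267.2 ] ax [1.7 4.4] P [452.1 245.7]
t2 160 area 53 uv [120.5  262.28] ax [7.9 8.9] P [462.6 237.8]
t2 168 area 8 uv [125.66 268.32] ax [3.  9.6] P [449.3 225.9]
collar
top0 120 area 273 uv [246.66 270.28] ax [18.5 18.9] P [439.2 -42.1]
top0 120 area 39 uv [246.72 270.25] ax [6.9 7.3] P [439.3 -42.2]
top0 140 area 259 uv [246.67 270.27] ax [18.  18.3] P [439.2 -42.1]
top0 140 area 45 uv [246.71 270.21] ax [7.4 7.7] P [439.4 -42.2]
top0 160 area 244 uv [246.68 270.3 ] ax [17.4 17.9] P [439.2 -42.1]
top0 160 area 50 uv [246.71 270.2 ] ax [7.9 8.1] P [439.4 -42.2]
```

carry_out --targets '[{"dp":[0,2,45],"yaw":0},{"dp":[0,2,85],"yaw":0},{"dp":[0,2,97],"yaw":0},{"dp":[0,2,97],"yaw":0},{"dp":[0,2,97],"yaw":0}]'

```text
clock: 8.95
eef_pos: [439.8, -40.4, 11.8]
tcp_rot: [3.14, 0.001, 1.867]
contact_force: [-0.1, 0.6, 0.3]
opening: 0.751
grasp_force: 0.0
```

carry_out --targets '[{"dp":[0,0,0],"yaw":0},{"dp":[0,0,0],"yaw":0},{"dp":[0,0,0],"yaw":0},{"dp":[0,0,0],"yaw":0},{"dp":[0,0,0],"yaw":0},{"dp":[0,0,0],"yaw":0}]' --fingers -1 --grip_force 40

```text
clock: 9.7
eef_pos: [439.7, -40.6, 12.0]
tcp_rot: [3.14, 0.001, 1.866]
contact_force: [-2.1, 0.0, 11.9]
opening: 0.482
grasp_force: 38.9
```

carry_out --targets '[{"dp":[0,0,-40],"yaw":0},{"dp":[0,0,-90],"yaw":0},{"dp":[0,0,-90],"yaw":0},{"dp":[0,0,-90],"yaw":0},{"dp":[0,0,-90],"yaw":0}]'

```text
clock: 10.32
eef_pos: [438.0, -40.4, 99.7]
tcp_rot: [-3.14, -0.001, 1.866]
contact_force: [-0.9, 0.2, -0.5]
opening: 0.485
grasp_force: 41.9
```

```bash
python3 - <<'E'
from h import *
u=np.array([.9568,.2907]);n=np.array([-.2907,.9568])
s=r.sense();p=s['eef_pos'];print(p,s['opening'])
t=u*(u@[460.8,239.5])+n*(n@(p[:2]+[22.2,277.4])); print(t)
go(t[0],t[1],p[2],106.9)
E
```

```text
[437.95035933 -40.4020682   99.72531736] 0.4845808821612506
[461.42846478 237.38360207]
dp [258.9 103.3   0. ] yaw 0.0 len 279.0 t 10.325
```

carry_out --targets '[{"dp":[55,22,0],"yaw":0},{"dp":[110,44,0],"yaw":0},{"dp":[165,66,0],"yaw":0},{"dp":[215,86,0],"yaw":0},{"dp":[250,100,0],"yaw":0},{"dp":[258.3,103.3,8],"yaw":0},{"dp":[258.3,103.3,18],"yaw":0},{"dp":[258.3,103.3,18],"yaw":0},{"dp":[258.3,103.3,18],"yaw":0},{"dp":[258.3,103.3,18],"yaw":0}]'

```text
clock: 11.58
eef_pos: [462.7, 236.1, 82.9]
tcp_rot: [3.141, -0.0, 1.865]
contact_force: [0.5, -0.6, 0.3]
opening: 0.482
grasp_force: 41.8
```

```bash
python3 - <<'E'
from h import *
S=grab("side");s=r.sense();print(s['eef_pos'])
cv2.imwrite("pics/g5.png",cv2.resize(S[130:200,110:200],(720,560),interpolation=3)[...,::-1])
go(461.6,236.8,74,106.9)
E
```

```text
[462.79968747 236.28575761  83.02533095]
dp [ 0.8 -1.   9. ] yaw -0.0 len 9.0 t 11.625
```

View pics/g5.png

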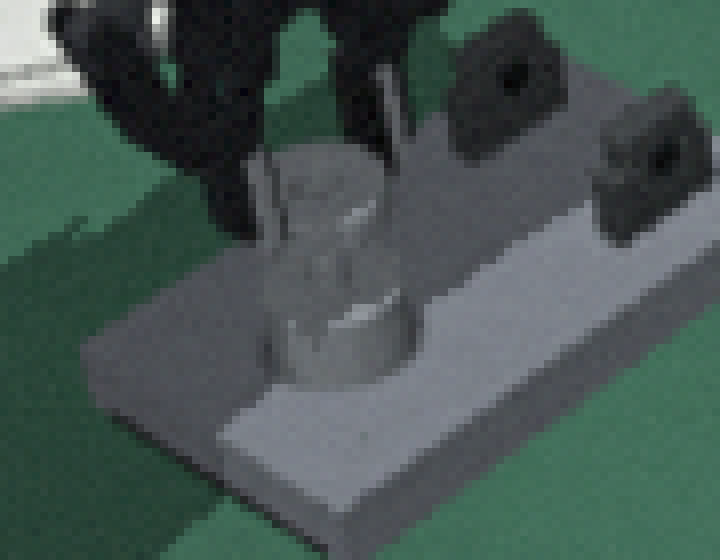

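The collar is held flat at crop (330,180), above the pin at (325,260) and in line with it. Lowering slowly.

carry_out --targets '[{"dp":[0.8,-1,4],"yaw":0},{"dp":[0.8,-1,9],"yaw":0},{"dp":[0.8,-1,13],"yaw":0},{"dp":[0.8,-1,16],"yaw":0},{"dp":[0.8,-1,18],"yaw":0},{"dp":[0.8,-1,18],"yaw":0}]'

```text
clock: 12.38
eef_pos: [461.2, 237.2, 64.5]
tcp_rot: [-3.141, 0.0, 1.866]
contact_force: [0.4, -0.5, -1.5]
opening: 0.483
grasp_force: 41.8
```

carry_out --targets '[{"dp":[0,0,3],"yaw":0},{"dp":[0,0,5.5],"yaw":0},{"dp":[0,0,7.5],"yaw":0},{"dp":[0,0,7.5],"yaw":0}]'

```text
clock: 12.88
eef_pos: [461.2, 237.1, 57.0]
tcp_rot: [-3.141, 0.0, 1.866]
contact_force: [-0.3, 0.5, -1.3]
opening: 0.485
grasp_force: 41.8
```

carry_out --targets '[{"dp":[0,0,1],"yaw":0},{"dp":[0,0,2],"yaw":0},{"dp":[0,0,2],"yaw":0}]'

```text
clock: 13.25
eef_pos: [461.5, 237.2, 56.0]
tcp_rot: [3.141, -0.0, 1.866]
contact_force: [-3.3, -2.0, 11.2]
opening: 0.482
grasp_force: 43.0
```

Contact came at TCP z 56, as predicted for a seated collar. Releasing, then heading for the lever.

carry_out --targets '[{"dp":[0,0,-0.5],"yaw":0},{"dp":[0,0,-0.5],"yaw":0},{"dp":[0,0,-0.5],"yaw":0},{"dp":[0,0,-0.5],"yaw":0}]' --fingers 0.4

```text
clock: 13.75
eef_pos: [461.3, 237.2, 55.6]
tcp_rot: [-3.141, 0.0, 1.866]
contact_force: [0.2, -0.4, 0.6]
opening: 0.704
grasp_force: 0.0
```

carry_out --targets '[{"dp":[0,0,-40],"yaw":0},{"dp":[0,0,-90],"yaw":0},{"dp":[0,0,-90],"yaw":0},{"dp":[0,0,-90],"yaw":0}]'

```text
clock: 14.25
eef_pos: [461.0, 237.0, 145.3]
tcp_rot: [-3.141, 0.0, 1.866]
contact_force: [-0.0, 0.3, -0.0]
opening: 0.701
grasp_force: 0.0
```

```bash
python3 - <<'E'
from h import *
go(596.3,-256,140,12.9)
E
```

```text
dp [-511.1  -14.1    5.4] yaw 94.0 len 511.0 t 14.25
```

carry_out --targets '[{"dp":[-511,-14,5],"yaw":94},{"dp":[-511,-14,5],"yaw":94},{"dp":[-511,-14,5],"yaw":94},{"dp":[-511,-14,5],"yaw":94},{"dp":[-511,-14,5],"yaw":94},{"dp":[-511,-14,5],"yaw":94},{"dp":[-511,-14,5],"yaw":94},{"dp":[-511,-14,5],"yaw":94},{"dp":[-511,-14,5],"yaw":94},{"dp":[-511,-14,5],"yaw":94},{"dp":[-511,-14,5],"yaw":94},{"dp":[-511,-14,5],"yaw":94}]'

```text
clock: 15.75
eef_pos: [596.4, -254.5, 140.3]
tcp_rot: [-3.141, 0.001, 0.229]
contact_force: [-1.5, 0.4, 0.2]
opening: 0.7
grasp_force: 0.0
```

carry_out --targets '[{"dp":[0,0,0],"yaw":0},{"dp":[0,0,0],"yaw":0}]'

```text
clock: 16.0
eef_pos: [596.8, -255.3, 140.9]
tcp_rot: [3.141, -0.0, 0.227]
contact_force: [0.2, -0.4, 0.6]
opening: 0.698
grasp_force: 0.0
```

```bash
python3 - <<'E'
from h import *
S=grab("side","s6");T=grab("top","t6")
c=np.zeros((600,800,3),np.uint8);c[:400,:400]=cv2.resize(S[130:210,110:190],(400,400),interpolation=3);c[:400,400:]=cv2.resize(T[230:280,95:145],(400,400),interpolation=3)
cv2.imwrite("pics/g6.png",c[:400][...,::-1])
go(596.3,-256,140,12.9)
E
```

```text
dp [-0.6  0.3  0.8] yaw 0.1 len 1.0 t 16.1
```

View pics/g6.png

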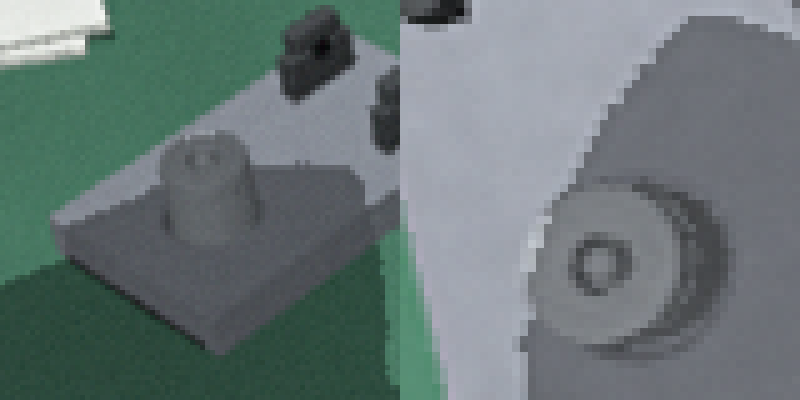

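The collar lies flat on the die with the pin showing in its hole, at crop (600,265). Now down to the lever's bar.

carry_out --targets '[{"dp":[-0.5,0.5,50],"yaw":0},{"dp":[-0.5,0.5,95],"yaw":0},{"dp":[-0.5,0.5,120],"yaw":0},{"dp":[-0.5,0.5,127],"yaw":0},{"dp":[-0.5,0.5,127],"yaw":0}]'

```text
clock: 16.73
eef_pos: [596.6, -256.4, 14.0]
tcp_rot: [3.141, -0.0, 0.226]
contact_force: [0.2, -0.0, 0.4]
opening: 0.699
grasp_force: 0.0
```

carry_out --targets '[{"dp":[0,0,0],"yaw":0},{"dp":[0,0,0],"yaw":0},{"dp":[0,0,0],"yaw":0},{"dp":[0,0,0],"yaw":0},{"dp":[0,0,0],"yaw":0},{"dp":[0,0,0],"yaw":0},{"dp":[0,0,0],"yaw":0},{"dp":[0,0,0],"yaw":0}]' --fingers -1 --grip_force 100

```text
clock: 17.73
eef_pos: [597.0, -256.6, 15.0]
tcp_rot: [3.141, -0.001, 0.226]
contact_force: [-0.6, 0.4, 7.2]
opening: 0.133
grasp_force: 98.4
```

carry_out --targets '[{"dp":[0,0,-20],"yaw":0},{"dp":[0,0,-60],"yaw":0},{"dp":[0,0,-100],"yaw":0},{"dp":[0,0,-130],"yaw":0},{"dp":[0,0,-130],"yaw":0},{"dp":[0,0,-130],"yaw":0},{"dp":[0,0,-130],"yaw":0}]'

```text
clock: 18.6
eef_pos: [595.3, -255.9, 141.9]
tcp_rot: [-3.14, 0.002, 0.226]
contact_force: [-0.5, -0.1, -3.1]
opening: 0.138
grasp_force: 98.3
```

```bash
python3 - <<'E'
from h import *
S=grab("side","s7");T=grab("top","t7"); s=r.sense();print(s['eef_pos'],s['tcp_rot'],s['wrist_torque'],s['opening'])
c=np.zeros((600,800,3),np.uint8);c[:,:400]=cv2.resize(S[150:390,220:380],(400,600));c[:500,400:]=cv2.resize(T[140:300,290:418],(400,500))
cv2.imwrite("pics/g7.png",c[...,::-1])
E
```

```text
[ 595.62024924 -256.03230659  142.22220046] [-3.14020054e+00  1.88329683e-03  2.25654728e-01] [ 0.04525751  0.0135911  -0.02312412] 0.13418082344653637
```

View pics/g7.png

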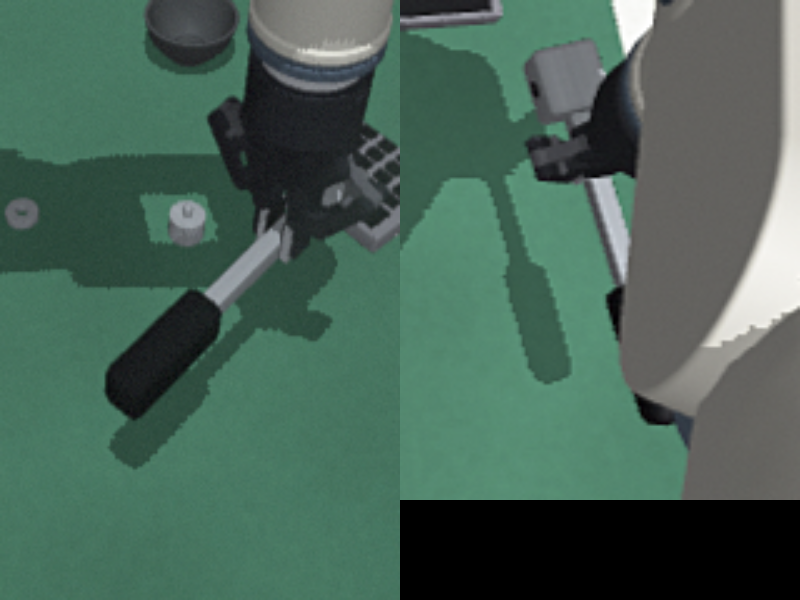

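The lever is lifted and hangs level: handle at left crop (165,350), head at right crop (562,75). Next I carry it over the fork and check the level numerically.

```bash
python3 - <<'E'
from h import *
go(505.1,250.3,142,16.9)
a=-np.array([np.cos(.2257),np.sin(.2257)]);b=np.array([-a[1],a[0]]);p=r.sense()['eef_pos']
print("expected handle end corners, side px")
for w in(-15,15):
    for h in(0,36):
        q=p[:2]+a*170.4+b*w; print(w,h,proj("side",[q[0],q[1],p[2]-14.5+h]).round(1))
I=cv2.imread("pics/s7.png");g=I.max(2);m=(g<50).astype(np.uint8);m[:265]=0;m[:,:255]=0
c=max(cv2.findContours(m,0,1)[0],key=cv2.contourArea)
print(cv2.approxPolyDP(cv2.convexHull(c),1.5,True)[:,0].tolist())
E
```

```text
dp [  25.1 -513.7    0.9] yaw -4.0 len 514.0 t 18.7
expected handle end corners, side px
-15 0 [[261.  305.6]]
-15 36 [[261.1 292.7]]
15 0 [[275.3 316.9]]
15 36 [[275.9 304.2]]
[[301, 265], [307, 270], [306, 281], [273, 313], [262, 303], [264, 292], [293, 265]]
```

carry_out --targets '[{"dp":[1,-25,0],"yaw":-0.3},{"dp":[3,-70,0],"yaw":-0.6},{"dp":[6,-120,0],"yaw":-1},{"dp":[8,-170,0],"yaw":-1.4},{"dp":[11,-220,0],"yaw":-1.8},{"dp":[13,-270,0],"yaw":-2.2},{"dp":[16,-320,0],"yaw":-2.6},{"dp":[18,-370,0],"yaw":-3},{"dp":[21,-420,0],"yaw":-3.4},{"dp":[23,-465,0],"yaw":-3.7},{"dp":[24.5,-500,0],"yaw":-4},{"dp":[25,-513.7,0],"yaw":-4}]'

```text
clock: 20.2
eef_pos: [504.4, 252.0, 143.3]
tcp_rot: [-3.141, 0.001, 0.298]
contact_force: [0.9, -0.7, -3.9]
opening: 0.138
grasp_force: 98.4
```

carry_out --targets '[{"dp":[0,0,0],"yaw":0},{"dp":[0,0,0],"yaw":0},{"dp":[0,0,0],"yaw":0},{"dp":[0,0,0],"yaw":0}]'

```text
clock: 20.7
eef_pos: [506.0, 249.2, 143.7]
tcp_rot: [3.142, 0.0, 0.294]
contact_force: [0.5, 0.2, -5.0]
opening: 0.133
grasp_force: 98.4
```

```bash
python3 - <<'E'
from h import *
s=r.sense();print(s['eef_pos'],s['tcp_rot'])
go(505.1,250.3,103.7,16.9)
E
```

```text
[505.96819397 249.17996653 143.70340135] [3.14153277e+00 6.33302185e-05 2.94351916e-01]
dp [-0.5 -1.3 40. ] yaw -0.0 len 40.0 t 20.7
```

carry_out --targets '[{"dp":[-0.5,-1.3,10],"yaw":0},{"dp":[-0.5,-1.3,20],"yaw":0},{"dp":[-0.5,-1.3,30],"yaw":0},{"dp":[-0.5,-1.3,36],"yaw":0},{"dp":[-0.5,-1.3,40],"yaw":0},{"dp":[-0.5,-1.3,40],"yaw":0},{"dp":[-0.5,-1.3,40],"yaw":0},{"dp":[-0.5,-1.3,40],"yaw":0},{"dp":[-0.5,-1.3,40],"yaw":0},{"dp":[-0.5,-1.3,40],"yaw":0}]'

```text
clock: 21.95
eef_pos: [505.0, 251.1, 103.8]
tcp_rot: [-3.142, -0.0, 0.295]
contact_force: [0.4, -0.2, -4.0]
opening: 0.135
grasp_force: 98.4
```

```bash
python3 - <<'E'
from h import *
s=r.sense();print(s['eef_pos'],s['tcp_rot'],s['qvel'].round(4),s['contact_force'])
go(505.1,250.3,103.7,16.9)
p=s['eef_pos'];y=s['tcp_rot'][2];u=np.array([np.cos(y),np.sin(y)]);n=np.array([-u[1],u[0]])
S=grab("side","s8");T=grab("top","t8")
for nm in("side","top"):
  print(nm,"head top/bottom corners exp",[proj(nm,[*(p[:2]+u*(59.6+a)+n*b),p[2]-14.6+h]).round(1)[0].tolist() for h in(36,0) for a,b in((-23,-22),(-23,22),(23,-22),(23,22))])
  print(nm,"handle end exp",[proj(nm,[*(p[:2]-u*170.4+n*b),p[2]-14.6+h]).round(1)[0].tolist() for h in(0,36) for b in(-15,15)])
g=S.max(2);m=(g<50).astype(np.uint8);k,l,st,ce=cv2.connectedComponentsWithStats(m)
for i in range(1,k):
  if st[i,4]>60:
    c=cv2.findContours((l==i).astype(np.uint8),0,1)[0][0];print(st[i],cv2.approxPolyDP(cv2.convexHull(c),2,True)[:,0].tolist())
E
```

```text
[504.95830046 251.05862882 103.80439061] [-3.14154733e+00 -2.08760636e-04  2.95436799e-01] [ 0.001   0.0027  0.0018  0.0014 -0.     -0.0004] [ 0.42591915 -0.17391094 -3.96402513]
dp [-0.1  0.8  0.1] yaw 0.0 len 1.0 t 21.95
side head top/bottom corners exp [[177.7, 125.9], [165.1, 119.5], [191.1, 117.4], [178.6, 111.3], [179.5, 138.0], [167.1, 131.5], [192.6, 129.4], [180.3, 123.2]]
side handle end exp [[109.9, 181.1], [101.4, 175.6], [106.1, 168.7], [97.4, 163.2]]
top head top/bottom corners exp [[108.3, 220.2], [86.8, 226.8], [103.0, 199.1], [81.6, 205.5], [114.3, 222.3], [93.9, 228.6], [109.1, 202.1], [88.9, 208.2]]
top handle end exp [[135.7, 319.8], [121.1, 324.7], [130.5, 322.7], [115.1, 327.8]]
[ 75   0  14  28 170] [[75, 0], [81, 0], [88, 27], [82, 25]]
[154   0  19  19  64] [[172, 0], [168, 14], [163, 18], [156, 17], [154, 14]]
[101  11  19  56 344] [[101, 11], [109, 17], [119, 65], [116, 66], [113, 63]]
[ 133   65   48   85 1699] [[173, 147], [167, 148], [134, 100], [133, 75], [167, 65], [178, 113], [180, 142]]
[  0  73  56  94 812] [[10, 73], [43, 109], [55, 141], [46, 148], [0, 166], [0, 136]]
[ 70  95  25  26 503] [[90, 95], [94, 117], [73, 120], [70, 98]]
[185 144  14  16 139] [[195, 144], [198, 152], [186, 159], [186, 148]]
[ 99 147  39  32 700] [[135, 150], [135, 162], [111, 178], [103, 176], [99, 167], [101, 162], [127, 147]]
[279 162  34  14 187] [[279, 162], [312, 164], [305, 172], [292, 175]]
[343 197  16  12  69] [[358, 200], [346, 208], [343, 205], [353, 197]]
[326 201  50  38 456] [[326, 204], [334, 202], [375, 233], [368, 238]]
```

carry_out --targets '[{"dp":[0,0.7,0],"yaw":0},{"dp":[0,0.7,0],"yaw":0},{"dp":[0,0.7,0],"yaw":0},{"dp":[0,0.7,0],"yaw":0},{"dp":[0,0.7,0],"yaw":0},{"dp":[0,0.7,0],"yaw":0},{"dp":[0,0.7,0],"yaw":0},{"dp":[0,0.7,0],"yaw":0}]'

```text
clock: 23.05
eef_pos: [505.1, 250.3, 103.7]
tcp_rot: [3.142, 0.0, 0.295]
contact_force: [-0.5, 0.9, -4.1]
opening: 0.139
grasp_force: 98.4
```

```bash
python3 - <<'E'
from h import *
s=r.sense();print(s['eef_pos'],s['tcp_rot'],s['clock'])
S=grab("side","s9");h=cv2.cvtColor(S,cv2.COLOR_RGB2HSV)
for v in range(108,148,3): print(v,' '.join(f"{'g' if h[v,u,1]>70 and 50<h[v,u,0]<95 else ''}{h[v,u,2]}" for u in range(158,202,2)))
E
```

```text
[505.11725988 250.33178364 103.68775296] [3.14157081e+00 1.18345280e-05 2.95445063e-01] 23.05
108 26 25 33 32 49 91 93 g107 g104 g107 g105 g106 g108 g107 g107 g104 g109 g110 g108 g104 g110 g110
111 25 27 23 23 59 73 94 91 g111 g85 g111 g109 g107 g105 g108 g108 g110 g111 g111 g111 g108 g111
114 29 18 29 13 26 62 64 90 92 67 42 90 g97 g109 g109 g108 g109 g112 g112 g113 g111 g109
117 25 31 26 24 78 47 35 41 66 41 37 92 90 92 92 g100 g109 g110 g108 g106 g110 g110
120 24 26 26 22 25 29 33 29 34 30 102 97 91 94 97 107 g109 g111 g111 g112 g112 g107
123 31 22 g92 27 31 33 22 20 22 100 98 98 95 87 87 92 g86 g111 g110 g106 g107 g108
126 20 33 29 34 34 28 20 27 91 105 94 104 102 56 53 90 83 g113 g110 g106 g109 g108
129 28 16 16 35 33 42 84 86 85 95 95 97 97 11 83 86 92 g110 g109 g109 g109 g109
132 40 102 34 g21 g24 55 84 84 88 89 96 91 90 87 70 g69 g66 g68 g84 g114 g109 g109
135 95 100 45 23 19 34 63 42 59 87 97 89 g71 g68 g74 g68 g73 g66 g69 g72 g70 g70
138 80 99 83 26 18 24 41 37 8 37 36 62 86 72 g69 g70 g68 g73 g70 g69 g72 g71
141 76 71 99 73 51 47 40 35 24 39 35 41 93 90 96 87 g69 70 70 g71 g72 g73
144 g109 g100 g102 86 45 42 40 30 35 40 59 86 91 93 88 69 75 71 46 51 g71 g70
147 g66 85 88 88 57 48 35 40 68 92 90 91 91 92 52 57 47 43 39 46 61 132
```

```bash
python3 -c "
from rig import r
print(r.sign_off())"
```

```text
the job is handed in; nothing more can be done
None
```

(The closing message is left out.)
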